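Spin the washed chive chopper dry: third speed, dead-man lever held at half travel

TASK

The washed, empty chopper must be spun dry: turn the selector dial on the grey control box until it clicks in at the three-dot mark, and only then press the round pad of the sprung dead-man lever down to half travel, where the lever arm is level, taking care never to push it near its bottom stop. Keep it steadily there: your program finishes while the robot is still holding the lever down at half travel, with the dial still at three dots. Leave the kitchenware on the table where it is.

Things in the scene. Friction and masses are not known exactly. Their poses are not given: they have to be found in the camera images.
- dial_box: Squat grey control box bolted down, 120 (x) x 110 (y) x 60 mm high; origin centre of its underside, z up, its +x away from the robot within 0.4 rad yaw. May stand left or right of the lever. The dial's axis is 15 mm from the centre towards -x. On the box top, round the dial's +x side, white marks: a short bar (off), then clockwise from above rows of one, two, three, four dots.
- three_dots (a point): The three-dot mark on the box top, middle dot: a radial row of three white 4 mm dots, 33 to 45 mm from the dial's axis. The other marks are 0.45 rad apart about the dial: two dots before it, four dots after it (clockwise).
- dial_grip (a point): On the dial's vertical axis, 90 mm above the table (30 over the box top): the height to grip. Black dial: disc 44 mm across, up to 10 mm over the box, with an upright finger bar 14 mm thick, 41 mm long, from 8 to 40 mm over the box. Frame x runs along the bar to its pointed nose (white line on top), the pointer; y across the bar, z up.
- dial (a joint): Dial angle, rad; grows CLOCKWISE seen from above. Sprung clicks at 0 (off), 0.45 (one dot), 0.90 (two dots), 1.35 (three dots), 1.80 (four dots, end stop). At value v the pointer is at yaw 0.9 - v in the box's frame. Released between clicks it snaps to a neighbouring one. Takes about 0.06 N m to turn. Starts at off or one dot.
- lever_stand: Grey base plate of the dead-man lever, 170 (x) x 70 (y) x 14 mm, bolted down; origin centre of its underside, z up, its +x away from the robot within 0.4 rad yaw. Two steel cheeks, 100 mm high, carry the lever's level pivot (along y) 50 mm from the origin towards +x, 85 mm above the table.
- lever_pad (a point): Centre of the flat top of the round black pad (48 mm across, 14 thick) at the lever's free end, on the stand's -x side: 120 mm along the arm from the pivot, 8 mm above the arm's centre line. Frame x along the arm to the pivot, z square to the pad. Height above the table: about 122 mm at rest, 93 at half travel (arm level, point 70 mm from the stand's origin along its -x), 63 at the bottom.
- lever (a joint): Lever angle, rad: 0 at rest (arm slopes up 0.25 rad towards the pad), grows as the pad is pressed down, 0.25 at half travel (arm level), 0.50 at the bottom stop. A spring pushes it back up: about 2 N on the pad to start it, 5 to 6 N at half travel, 9 N at the bottom.
- tumbler: Bystander, loose, to be left alone: open steel tumbler standing, 60 across, 65 high (mm); origin in its middle at its underside.
- mixing_bowl: Bystander, loose, to be left alone: steel bowl, 150 across, 60 high (mm); origin in its middle at its underside.
- saucer: Bystander, loose, to be left alone: white ceramic plate, 110 across, 16 high (mm); origin in its middle at its underside.
- spice_jar: Bystander, loose, to be left alone: glass jar with steel cap, 56 across, 85 high (mm); origin in its middle at its underside.
- spoon: Bystander, loose, to be left alone: wooden spoon lying flat along its own x (mm); origin under its middle.
- mug: Bystander, loose, to be left alone: white ceramic mug, 76 across, 80 high, handle to its +y (mm); origin in its middle at its underside.
- tin_box: Bystander, loose, to be left alone: plain aluminium box, 90 x 60 x 45 high (mm); origin in its middle at its underside.
Not all that is in view belongs to the job. Leave any blue or yellow look-alike of the lever_stand alone. What is shaped like the dial_box but purple is not meant.

How it is judged:
By the outcome, as a careful person would: the job done as asked, in the order asked, and still so for the second after the job is handed in, while the arm keeps its last pose, push and grip.
It also fails if it takes over 53 s, if anything falls off the work surface, if the arm or the gripper's body presses on something with over 40 N, if the wrist force passes 120 N, or if a joint passes its speed limit or range.

ROBOT

A 7-joint arm with a two-finger parallel gripper is mounted at the origin on the work surface. World frame = base frame: x ahead of the robot, y to its left, z up, the work surface at z = 0. Lengths are in m, angles in rad, forces in N, time in s.
With the tool pointing down it reaches from about 0.4 to 0.875 m from the base axis. Payload 19.3 kg.
Tool frame: the origin (TCP) lies midway between the tips of the shut fingers; the grasp point (between the pads) lies bot.tcp_to_grasp behind it (bot.tcp_to_grasp is the distance from the TCP to the grasp point, in m); z points along the fingers, y is the line along which they close (so a half turn about z gives the same grasp; the last joint's range is limited). The gripper opens to 85 mm and grips with 20 to 120 N. Pads are 22 mm wide; open, the fingers measure 114 mm over their backs; the gripper's body (76 mm by 85 mm) begins 54 mm behind the grasp point. The pads swing forward as they close: fully open they stand 13 mm farther back than shut.
Start: joints at [1.059, 0.521, -0.036, 1.599, 0.021, 1.021, -0.113], TCP at [0.267, -0.565, 0.193] pointing down, gripper open.
Joint ranges: [-2.91, 2.91], [-0.3, 2.13], [-1.5, 1.42], [0.17, 2.43], [-1.26, 4.41], [0.16, 1.93], [-2.52, 2.52]. Speed limits (rad/s): [1.89, 1.89, 2.39, 2.39, 3.01, 3.01, 3.01].

INTERFACE

Orientations are given as [roll, pitch, yaw] about the fixed x, y, z axes, in that order (R = Rz(yaw) Ry(pitch) Rx(roll)).
In Python, from workcell import observe, imaging, bot gives the robot as it stands.
- The arm moves only by the tool send_rows, never from a script. Its argument "plan" is text: rows parted by semicolons, each of 7 numbers parted by spaces: the shift along the tool's x, y, z in m, then the turn, a rotation vector about the tool's x, y, z in degrees, then the finger opening in m, from 0 to 0.0854. In form: dx dy dz rx ry rz claw; .... A call has 1 to 10 rows; each row is the pose to reach, as a shift and turn from the pose commanded when the call began, along the tool's axes at that moment; what a row does not reach only later rows make up. A row lasts 1/12 s, in which the tool goes at most 41.7 mm and 7.16 degrees, less where a joint would pass 70% of its speed; a pose out of reach is approached as far as the arm can. A call with a gripper value outside its range is refused whole. The fingers move at their own pace and stop on an object; "grip_force" is the grip in N (left out, the last holds). Time passes only in rows, so rows that repeat a pose let the fingers close. It gives the time, the measured TCP pose, the force, the opening and the grip force at its end, in the units of the state.
- observe(): the state, without advancing time (a new reading comes with each control period).
- imaging.grab_frame(name): name is "scene" or "side" or "wrist"; returns a dict with "color" (384x512x3 uint8, red, green, blue), "fx", "fy", "cx", "cy" (pixels), "eye" and "orientation" of the camera in the world; the wrist camera has in their place "tool_from_camera" (4x4, takes a point from camera to tool coordinates, whose origin is the TCP and whose axes are the flange's). Camera axes: x right, y down, z forward; pixel columns grow to the right and rows downward; lengths in m; the calibration is good to about 2 mm. A picture is of the moment at which its call begins: read the wrist's pose just before it. There is no depth.
- bot.job_done(): hands the job in; it is judged then, once.
The state is a dict: "clock": time; "qpos": joint angles; "qd": joint speeds; "joint_efforts": joint torques, N m; "position": TCP position; "tool_rot": TCP orientation; "force": force on the tool from outside, world axes, zero at the start; "moment": the same for the moment, N m; "grip_width": finger opening in m; "finger_force": force on a finger pad.
Only numpy, scipy, OpenCV 4.12 (cv2) and the standard library are available. Lean on these libraries where they do the work, as an engineer would, in place of code of your own. Each camera call takes 0.05 s, during which the arm holds its last target. There are 200 camera calls.

## Working session

There is one attempt and no reset: what is moved stays moved. The work goes in short steps, Python scripts to look and compute and a tool call to move; the robot and the scene stay as the last step left them, time stands still between calls to the robot, and variables do not carry over. Pictures are saved under pics/ and viewed, at most 10 in all, crops included, and the job is handed in when it is done.

Besides the shell and the picture viewer there is one more tool, called by a JSON object that holds its "name" and its "arguments". send_rows: Moves the arm, as the interface text tells. Its arguments: {"type":"object","properties":{"plan":{"type":"string"},"grip_force":{"type":"number"}},"required":["plan"]}

```bash
mkdir -p pics; ls
python3 - <<'E'
from workcell import observe, imaging, bot
import cv2,numpy as np
s=observe();print({k:np.round(v,3) for k,v in s.items()},bot.tcp_to_grasp)
for n in("scene","side"):
    f=imaging.grab_frame(n);cv2.imwrite(f"pics/{n}0.png",f["color"][:,:,::-1])
    print(n,f["fx"],f["fy"],f["cx"],f["cy"],f["eye"],f["orientation"])
a=np.vstack([cv2.imread("pics/scene0.png"),cv2.imread("pics/side0.png")])
cv2.imwrite("pics/both.png",cv2.resize(a,None,fx=.78,fy=.78))
E
```

```text
pics
{'clock': np.float64(0.0), 'qpos': array([ 1.059,  0.522, -0.036,  1.6  ,  0.021,  1.021, -0.113]), 'qd': array([ 0.002,  0.   ,  0.001,  0.001,  0.001, -0.002, -0.001]), 'joint_efforts': array([ 0.0000e+00, -9.2713e+01,  1.9800e+00, -3.6994e+01,  1.8000e-02,
        8.0000e-03, -0.0000e+00]), 'position': array([ 0.267, -0.565,  0.192]), 'tool_rot': array([-3.141,  0.   ,  0.442]), 'force': array([ 0.395, -0.304, -0.234]), 'moment': array([ 0.024,  0.023, -0.006]), 'finger_force': np.float64(0.0), 'grip_width': np.float64(0.085)} 0.0187
scene 472.1806839497461 472.1806839497461 257.01455946568325 191.95286303286312 [ 1.31024655 -0.11670157  1.21514548] [-2.515955    0.01496965  1.45324325]
side 410.53012402608874 410.53012402608874 253.0192142728242 187.59388194107532 [0.41777614 0.87254509 1.0749211 ] [-2.39565284  0.00818675 -3.0565186 ]
```

View pics/scene0.png

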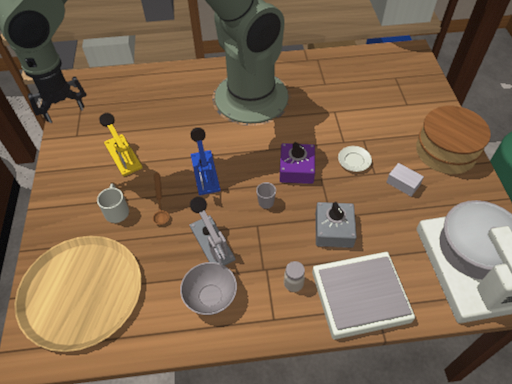

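View pics/side0.png

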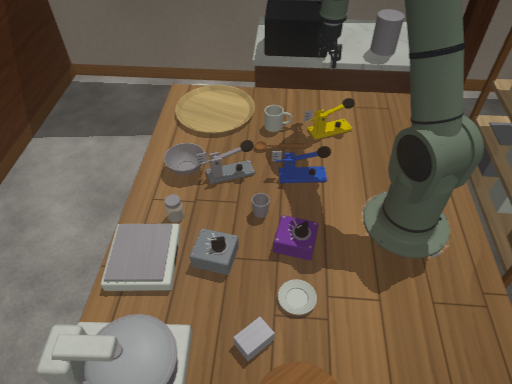

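Scene view: three lever-like things (yellow (122,150), blue (205,170), grey (210,235)) and two dial boxes (purple (298,160), grey (336,224)). The grey lever with its pad at (198,205) and the grey box match the description. In the side view they are at (230,168) and (215,252). I'll confirm this in an enlarged crop and start measuring.

```bash
cat > h.py <<'E'
import numpy as np,cv2
from scipy.spatial.transform import Rotation as R
from workcell import observe,imaging,bot
def cam(n):
    s=observe() if n=="wrist" else None
    f=imaging.grab_frame(n)
    if s:
        T=np.eye(4);T[:3,:3]=R.from_euler('xyz',s["tool_rot"]).as_matrix();T[:3,3]=s["position"]
        T=T@f["tool_from_camera"];f["M"]=T[:3,:3];f["eye"]=T[:3,3]
    else: f["M"]=R.from_euler('xyz',f["orientation"]).as_matrix();f["eye"]=np.array(f["eye"])
    return f
def ray(f,p):
    p=np.atleast_2d(p).astype(float)
    d=np.c_[(p[:,0]-f["cx"])/f["fx"],(p[:,1]-f["cy"])/f["fy"],np.ones(len(p))]@f["M"].T
    return d/np.linalg.norm(d,axis=1)[:,None]
def plane(f,p,z):
    d=ray(f,p);return f["eye"]+d*((z-f["eye"][2])/d[:,2])[:,None]
def tri(f,p,g,q):
    a,b=ray(f,p)[0],ray(g,q)[0];A=np.c_[a,-b];t=np.linalg.lstsq(A,g["eye"]-f["eye"],rcond=None)[0]
    P,Q=f["eye"]+a*t[0],g["eye"]+b*t[1];return (P+Q)/2,np.linalg.norm(P-Q)
def proj(f,X):
    c=(np.atleast_2d(X)-f["eye"])@f["M"];return c[:,:2]/c[:,2:]*f["fx"]+[f["cx"],f["cy"]]
E
python3 - <<'E'
from h import *
a=cv2.imread("pics/scene0.png");b=cv2.imread("pics/side0.png")
L=[a[185:270,165:255],a[190:260,300:370],b[130:190,195:265],b[220:280,180:250]]
L=[cv2.resize(c,(400,int(c.shape[0]*400/c.shape[1])),interpolation=cv2.INTER_CUBIC)[:300+0] for c in L]
L=[cv2.copyMakeBorder(c,0,max(0,300-len(c)),0,0,0)[:300] for c in L]
# note: crops are cut at 300 rows
L[0]=cv2.resize(a[185:270,165:255],(400,300),interpolation=cv2.INTER_CUBIC)
L[1]=cv2.resize(a[190:260,300:370],(400,300),interpolation=cv2.INTER_CUBIC)
cv2.imwrite("pics/crop1.png",np.vstack([np.hstack(L[:2]),np.hstack(L[2:])]))
E
```

```text
(no output)
```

View pics/crop1.png

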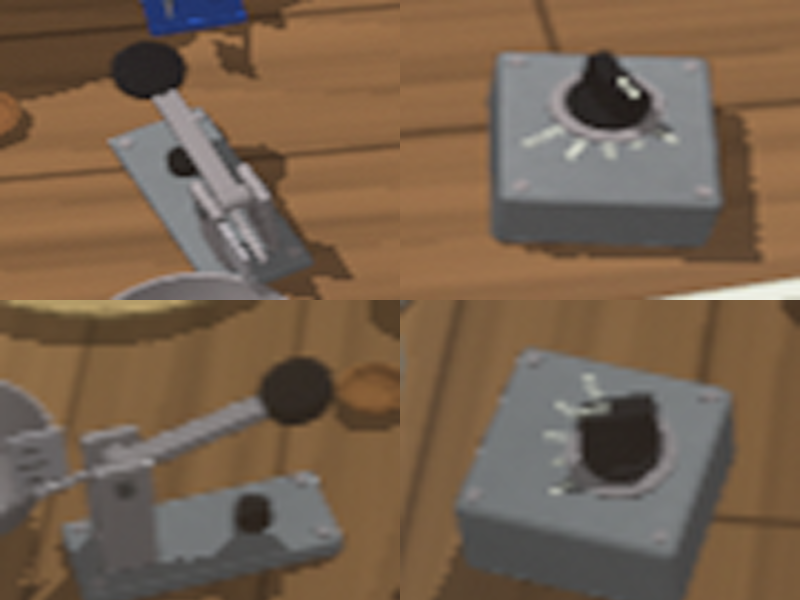

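Confirmed: grey lever (pad at scene (198,205), side (247,146)), and grey box with white marks (scene top corners (317,202), (354,203), (356,238), (316,236)). Blue, yellow and purple are decoys. I'll cast rays on these for rough poses.

Run:
```python
from h import *
np.set_printoptions(precision=4,suppress=True)
f=cam("scene");g=cam("side")
c1=plane(f,[(317.2,202.4),(353.9,203.5),(356,237.8),(315.8,236.2)],.06)
c2=plane(g,[(201.9,228.75),(238.3,235.4),(228.1,264.6),(190.2,256.8)],.06)
print(c1,c1.mean(0));print(c2,c2.mean(0))
print("pad",tri(f,(198.3,204.8),g,(246.8,145.75)))
print(plane(f,[(189.1,225.2),(208.9,217.6),(235.4,259.2)],.014))
print(plane(g,[(248.4,160.6),(254.5,171.2),(205.9,169.7)],.014))
w=imaging.grab_frame("wrist");print(w["fx"],w["tool_from_camera"])
# tall things rough
print("tumbler",plane(f,(266,207),0),"jar",plane(f,(295,287),0),"bowl",plane(f,(209,305),0))
print("purple",plane(f,(298,160),.06),"blue",plane(f,(205,170),.03),"mug",plane(f,(113,210),.02))
```

```text
[[0.5401 0.1365 0.06  ]
 [0.5578 0.2431 0.06  ]
 [0.6728 0.2213 0.06  ]
 [0.6535 0.1104 0.06  ]] [0.6061 0.1778 0.06  ]
[[0.6483 0.1232 0.06  ]
 [0.5335 0.1394 0.06  ]
 [0.5515 0.2442 0.06  ]
 [0.6651 0.2268 0.06  ]] [0.5996 0.1834 0.06  ]
pad (array([ 0.5403, -0.2101,  0.1131]), np.float64(0.0009532104542823898))
[[ 0.5422 -0.2489  0.014 ]
 [ 0.5227 -0.1884  0.014 ]
 [ 0.673  -0.1215  0.014 ]]
[[ 0.5387 -0.2394  0.014 ]
 [ 0.5113 -0.1852  0.014 ]
 [ 0.6898 -0.1793  0.014 ]]
301.5548605766747 [[ 0.0005 -0.9605 -0.2782  0.071 ]
 [ 1.      0.0005  0.0003  0.0009]
 [-0.0002 -0.2782  0.9605 -0.1813]
 [ 0.      0.      0.      1.    ]]
tumbler [[ 0.497  -0.0109  0.    ]] jar [[0.772  0.0344 0.    ]] bowl [[ 0.795  -0.2053  0.    ]]
purple [[0.3719 0.1075 0.06  ]] blue [[ 0.35   -0.1894  0.03  ]] mug [[ 0.4618 -0.4777  0.02  ]]
```

{"name": "send_rows", "arguments": {"plan": "0.03 -0.015 -0.02 0 0 0 0.085;0.06 -0.03 -0.04 0 0 0 0.085;0.09 -0.045 -0.06 0 0 0 0.085;0.12 -0.06 -0.08 0 0 0 0.085;0.15 -0.072 -0.10 0 0 0 0.085;0.18 -0.086 -0.10 0 0 0 0.085;0.21 -0.10 -0.10 0 0 0 0.085;0.24 -0.115 -0.10 0 0 0 0.085;0.27 -0.13 -0.10 0 0 0 0.085;0.30 -0.143 -0.10 0 0 0 0.085"}}

```text
clock: 1.08
position: [0.4779, -0.3058, 0.293]
tool_rot: [3.142, -0.0, 0.442]
force: [1.1, 0.7, 0.6]
grip_width: 0.0852
finger_force: 0.0
```

{"name": "send_rows", "arguments": {"plan": "0.03 -0.015 0 0 0 0 0.085;0.06 -0.03 0 0 0 0 0.085;0.09 -0.045 0 0 0 0 0.085;0.12 -0.06 0 0 0 0 0.085;0.15 -0.071 0 0 0 0 0.085;0.15 -0.071 0 0 0 0 0.085;0.15 -0.071 0 0 0 0 0.085;0.15 -0.071 0 0 0 0 0.085"}}

```text
clock: 1.75
position: [0.5822, -0.1796, 0.2927]
tool_rot: [3.142, 0.001, 0.442]
force: [-0.4, -0.1, -0.3]
grip_width: 0.0847
finger_force: 0.0
```

Run:
```python
from h import *
s=observe();print(s["clock"],s["position"],s["tool_rot"])
f=cam("wrist");cv2.imwrite("pics/w1.png",f["color"][:,:,::-1]);np.savez("w1.npz",**{k:f[k] for k in("M","eye","fx","fy","cx","cy")})
```

```text
1.75 [ 0.58219088 -0.1795691   0.29266992] [3.14158409e+00 6.85799989e-04 4.41569357e-01]
```

View pics/w1.png

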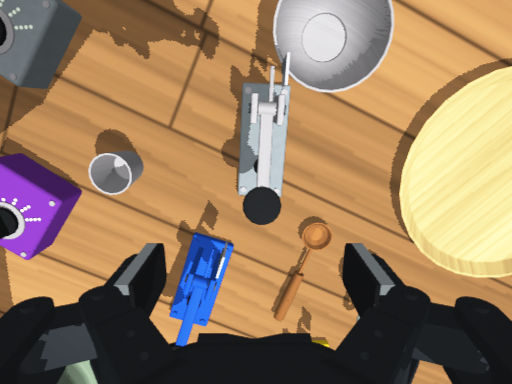

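The wrist view shows the pad at (262,205) and the plate corners at about (242,84), (290,86), (282,195) and (238,190). The bowl is beyond the fork end, and the spoon and tumbler are clear of it. Next I go over the dial.

{"name": "send_rows", "arguments": {"plan": "0.016 -0.033 0 0 0 0 0.085;0.032 -0.066 0 0 0 0 0.085;0.048 -0.099 0 0 0 0 0.085;0.064 -0.132 0 0 0 0 0.085;0.08 -0.165 0 0 0 0 0.085;0.096 -0.198 0 0 0 0 0.085;0.112 -0.231 0 0 0 0 0.085;0.128 -0.264 0 0 0 0 0.085;0.144 -0.297 0 0 0 0 0.085;0.161 -0.326 0 0 0 0 0.085"}}

```text
clock: 2.63
position: [0.5883, 0.1853, 0.2934]
tool_rot: [3.141, -0.0, 0.441]
force: [-0.1, -0.8, -0.3]
grip_width: 0.0853
finger_force: 0.0
```

{"name": "send_rows", "arguments": {"plan": "0 0 0.06 0 0 0 0.085;0 0 0.06 0 0 0 0.085;0 0 0.06 0 0 0 0.085;0 0 0.06 0 0 0 0.085;0 0 0.06 0 0 0 0.085;0 0 0.06 0 0 0 0.085"}}

```text
clock: 3.13
position: [0.5896, 0.1839, 0.2348]
tool_rot: [3.141, -0.003, 0.441]
force: [-0.2, -0.3, -0.5]
grip_width: 0.085
finger_force: 0.0
```

Run:
```python
from h import *
np.set_printoptions(precision=4,suppress=True)
s=observe();print(s["clock"],s["position"],s["tool_rot"])
f=cam("wrist");cv2.imwrite("pics/w2.png",f["color"][:,:,::-1]);np.savez("w2.npz",**{k:f[k] for k in("M","eye","fx","fy","cx","cy")})
print("dial exp px",proj(f,[.588,.1835,.06]))
f=np.load("w1.npz");f={k:f[k] for k in f}
im=cv2.imread("pics/w1.png");m=(im.max(2)<60).astype(np.uint8)
m[:170]=0;m[235:]=0;m[:,:235]=0;m[:,290:]=0
n,l,st,c=cv2.connectedComponentsWithStats(m);i=1+st[1:,4].argmax();print(st[i],c[i])
P=plane(f,c[i],.117);print("pad",P)
C=plane(f,[(242,84),(290,86),(282,195),(238,190)],.014);print(C)
for a,b in((3,0),(2,1)):d=C[b]-C[a];print("yaw",np.arctan2(d[1],d[0]),np.linalg.norm(d))
print(C.mean(0))
```

```text
3.1333 [0.5896 0.1839 0.2348] [ 3.1412 -0.0025  0.4405]
dial exp px [[252.8414 169.6078]]
[ 243  187   38   37 1078] [261.4666 205.2774]
pad [[ 0.5435 -0.2093  0.117 ]]
[[ 0.6671 -0.1215  0.014 ]
 [ 0.6942 -0.1851  0.014 ]
 [ 0.5432 -0.2485  0.014 ]
 [ 0.5208 -0.1818  0.014 ]]
yaw 0.3909918727635179 0.15822228663689442
yaw 0.39764490392933094 0.16372266657182372
[ 0.6063 -0.1842  0.014 ]
```

View pics/w2.png

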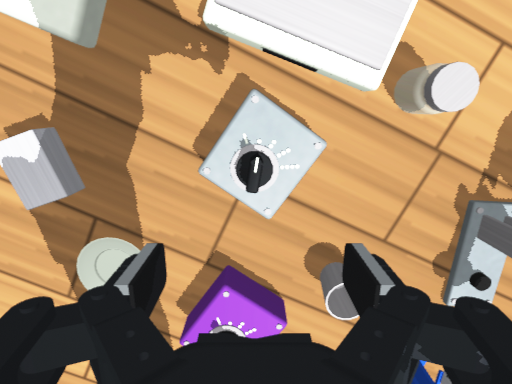

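The grey box is at (262,155), with the dial at (255,170) and its bar nearly upright in the image. I enlarge it to read the pointer.

Run:
```python
from h import *
np.set_printoptions(precision=4,suppress=True)
im=cv2.imread("pics/w2.png")
c=cv2.resize(im[85:225,195:335],None,fx=4.2,fy=4.2,interpolation=cv2.INTER_CUBIC);cv2.imwrite("pics/crop2.png",c)
f=np.load("w2.npz");f={k:f[k] for k in f}
C=plane(f,[(254,90),(327,146),(270,217),(200,172)],.06);print(C,C.mean(0))
for a,b in((2,1),(3,0)):d=C[b]-C[a];print(np.arctan2(d[1],d[0]),np.linalg.norm(d))
for a,b in((0,1),(3,2)):d=C[b]-C[a];print(np.arctan2(d[1],d[0])+np.pi/2,np.linalg.norm(d))
```

```text
[[0.6705 0.2209 0.06  ]
 [0.6508 0.1167 0.06  ]
 [0.5424 0.1382 0.06  ]
 [0.5582 0.2398 0.06  ]] [0.6055 0.1789 0.06  ]
-0.1960282908622577 0.11050770992559789
-0.16657089368027933 0.11390346665317744
-0.18715420237985003 0.10611152180079292
-0.15432143201726656 0.10284196117222692
```

View pics/crop2.png

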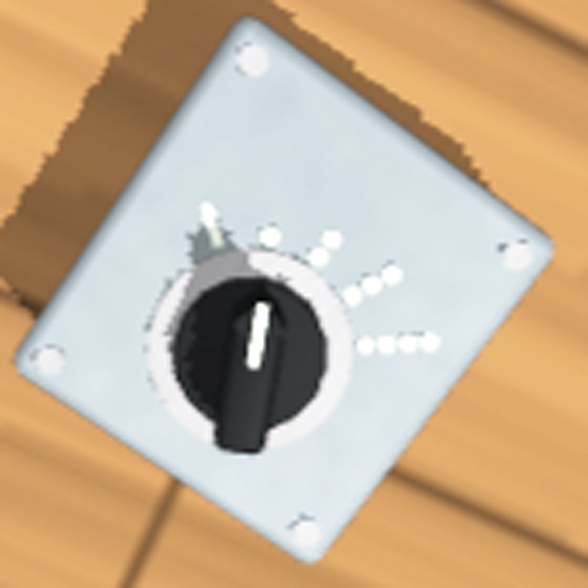

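The pointer stands at one dot (crop: line (253,367)→(262,303), parallel to the one-dot mark at (270,237)); three dots at (372,285). So the turn needed is 0.90 rad clockwise.

Run:
```python
from h import *
np.set_printoptions(precision=4,suppress=True)
f=np.load("w2.npz");f={k:f[k] for k in f}
u=lambda p:np.array(p)/4.2+[195,85]-.4
A=plane(f,u([(250,347),(270,237),(372,285),(400,345)]),.06)
ax=A[0];print(ax)
for p,e in zip(A[1:],(.45,-.45,-.9)):d=p-ax;y=np.arctan2(d[1],d[0]);print(y,y-e,np.linalg.norm(d))
L=plane(f,u([(253,367),(262,303)]),.1);print("line",L);d=L[1]-L[0];print(np.arctan2(d[1],d[0]))
s=observe();print(s["position"],s["tool_rot"])
y=-.17;c=np.array([.6055,.1789]);print("axis from box",c-.015*np.array([np.cos(y),np.sin(y)]))
```

```text
[0.5913 0.1834 0.06  ]
0.2638932585932599 -0.1861067414067401 0.03160747411074583
-0.6536344295581015 -0.20363442955810146 0.038657865785467475
-1.1163009298350755 -0.21630092983507543 0.04281117415185269
line [[0.594  0.1838 0.1   ]
 [0.6097 0.1888 0.1   ]]
0.3047252752444931
[0.5895 0.184  0.2346] [ 3.1412 -0.0024  0.4407]
axis from box [0.5907 0.1814]
```

{"name": "send_rows", "arguments": {"plan": "0.0005 0.0024 0.02 0 0 5 0.06;0.0005 0.0024 0.04 0 0 9.5 0.06;0.0005 0.0024 0.065 0 0 9.5 0.06;0.0005 0.0024 0.09 0 0 9.5 0.05;0.0005 0.0024 0.11 0 0 9.5 0.05;0.0005 0.0024 0.13 0 0 9.5 0.05;0.0005 0.0024 0.145 0 0 9.5 0.05;0.0005 0.0024 0.159 0 0 9.5 0.05;0.0005 0.0024 0.159 0 0 9.5 0.05;0.0005 0.0024 0.159 0 0 9.5 0.05"}}

```text
clock: 4.02
position: [0.5904, 0.1824, 0.0745]
tool_rot: [-3.142, -0.0, 0.276]
force: [-0.5, -0.4, 0.7]
grip_width: 0.0497
finger_force: 0.0
```

{"name": "send_rows", "arguments": {"plan": "0 0 0 0 0 0 0.03;0 0 0 0 0 0 0.02;0 0 0 0 0 0 0.01;0 0 0 0 0 0 0.01;0 0 0 0 0 0 0.01;0 0 0 0 0 0 0.01;0 0 0 0 0 0 0.01;0 0 0 0 0 0 0.01", "grip_force": 25}}

```text
clock: 4.68
position: [0.5901, 0.1824, 0.0739]
tool_rot: [-3.142, 0.0, 0.276]
force: [-0.1, -0.4, -0.2]
grip_width: 0.01
finger_force: 0.0
```

Run:
```python
from h import *
f=cam("scene");a=f["color"][:,:,::-1];print(observe()["grip_width"],observe()["finger_force"])
w=cam("wrist")["color"][:,:,::-1]
a=cv2.resize(a[150:250,280:380],(400,400),interpolation=cv2.INTER_CUBIC)
w=cv2.resize(w,(400,300));w=cv2.copyMakeBorder(w,0,100,0,0,0)
cv2.imwrite("pics/g1.png",np.hstack([a,w]))
```

```text
0.009851038448361197 0.0
```

View pics/g1.png

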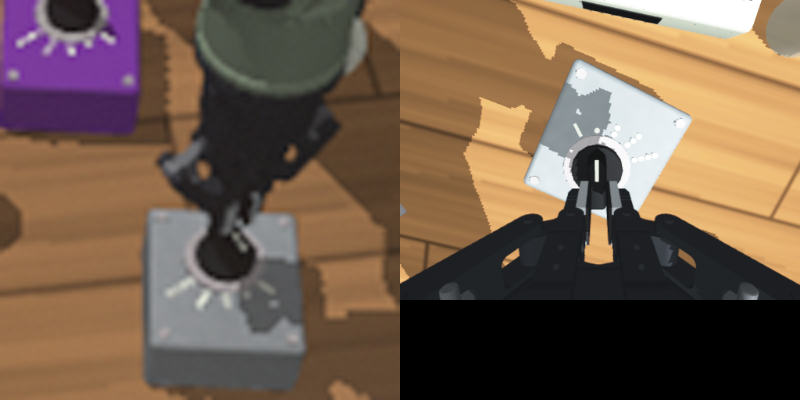

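{"name": "send_rows", "arguments": {"plan": "0 0 0 0 0 0 0;0 0 0 0 0 0 0;0 0 0 0 0 0 0;0 0 0 0 0 0 0", "grip_force": 30}}

```text
clock: 5.12
position: [0.5902, 0.1825, 0.0739]
tool_rot: [-3.142, -0.0, 0.276]
force: [-0.2, -0.4, 0.7]
grip_width: 0.0002
finger_force: 0.0
```

Run:
```python
from h import *
w=cam("wrist");cv2.imwrite("pics/g2.png",cv2.resize(w["color"][130:310,170:340,::-1],(680,600)[:2],interpolation=cv2.INTER_CUBIC))
print(observe())
```

```text
{'clock': 5.1667, 'qpos': array([-0.23540038,  0.65893418, -0.23696411,  1.70813001,  0.20197192,
        0.79845086, -1.86087466]), 'qd': array([-0.00124022,  0.00045433,  0.00111165, -0.00189131, -0.0019246 ,
        0.00069314,  0.00156248]), 'joint_efforts': array([-2.22328235e-03, -9.86776042e+01, -2.88019225e+00, -3.04760849e+01,
        1.49747345e-02,  1.78813476e-03,  6.15695313e-06]), 'position': array([0.59017551, 0.18244647, 0.07389234]), 'tool_rot': array([-3.14154353e+00, -7.32763252e-06,  2.75917834e-01]), 'force': array([-0.34077937,  0.40165006, -0.03585162]), 'moment': array([ 0.02313034,  0.00153885, -0.01014416]), 'finger_force': 0.0, 'grip_width': 6.692468559114578e-05}
```

View pics/g2.png

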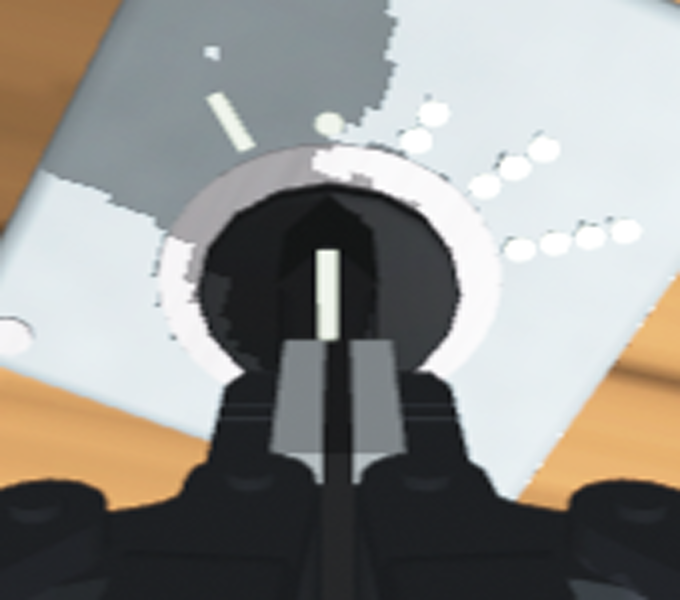

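Run:
```python
from h import *
np.set_printoptions(precision=1,suppress=True)
f=cam("scene");g=cam("side");w=cam("wrist")
X=np.array([[.590,.1825,z] for z in(.06,.074,.093,.1,.12,.14)])
for n,c in(("scene",f),("side",g),("wrist",w)):print(n,proj(c,X).tolist())
o=[]
for c,(u,v) in((f,(337,205)),(g,(214,240))):
    a=cv2.cvtColor(c["color"],cv2.COLOR_RGB2BGR)[v-33:v+33,u-33:u+33];a=cv2.resize(a,None,fx=6,fy=6,interpolation=cv2.INTER_CUBIC)
    for i,p in enumerate(proj(c,X)):
        q=((p-[u-33,v-33]+.5)*6).astype(int);cv2.circle(a,tuple(map(int,q)),2,[(0,0,255),(0,255,0),(255,0,0),(0,255,255),(255,0,255),(255,255,0)][i],-1)
    o.append(a)
cv2.imwrite("pics/g3.png",np.hstack(o))
```

```text
scene [[336.08401467440626, 214.74872678683937], [336.67020951189124, 212.09615308658917], [337.48156405836363, 208.4247155475198], [337.78518265448747, 207.05081961482887], [338.66699738417486, 203.0605446910552], [339.5706645195524, 198.9713860635805]]
side [[217.87819852511015, 245.9105821816493], [217.5413498731869, 243.18786973517552], [217.0749526348596, 239.4180296050627], [216.9003723007047, 238.00691501101824], [216.39317880724408, 233.90732301463876], [215.87318316927292, 229.70425262224552]]
wrist [[252.5328102038819, 214.19722761288617], [252.4329098405511, 221.68069610517261], [252.27286367113274, 233.66964615721233], [252.20518182177375, 238.73964760956557], [251.9783064768618, 255.73472589275042], [251.68463541959008, 277.73342570640904]]
```

View pics/g3.png

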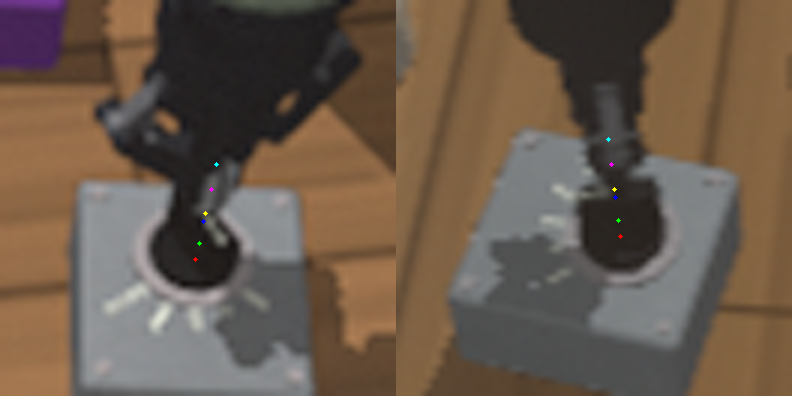

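Fingers shut at 0 with no force, and their tips show just above the bar top, not at the reported TCP height. So the true fingertips lie higher than the reported TCP. I measure that by touching the bar top gently.

{"name": "send_rows", "arguments": {"plan": "0 0 0.001 0 0 0 0;0 0 0.002 0 0 0 0;0 0 0.003 0 0 0 0;0 0 0.003 0 0 0 0"}}

```text
clock: 5.65
position: [0.59, 0.1824, 0.0706]
tool_rot: [-3.142, 0.0, 0.276]
force: [0.7, 0.4, -0.1]
grip_width: 0.0002
finger_force: 0.0
```

{"name": "send_rows", "arguments": {"plan": "0 0 0.001 0 0 0 0;0 0 0.002 0 0 0 0;0 0 0.003 0 0 0 0;0 0 0.003 0 0 0 0"}}

```text
clock: 5.98
position: [0.5901, 0.1824, 0.0676]
tool_rot: [3.142, 0.0, 0.276]
force: [-0.6, 0.5, -0.5]
grip_width: 0.0004
finger_force: 0.0
```

{"name": "send_rows", "arguments": {"plan": "0 0 0.001 0 0 0 0;0 0 0.002 0 0 0 0;0 0 0.003 0 0 0 0;0 0 0.003 0 0 0 0"}}

```text
clock: 6.32
position: [0.5901, 0.1824, 0.0646]
tool_rot: [3.142, 0.0, 0.276]
force: [-0.8, -0.1, 0.3]
grip_width: -0.0002
finger_force: 0.0
```

{"name": "send_rows", "arguments": {"plan": "0 0 0.001 0 0 0 0;0 0 0.002 0 0 0 0;0 0 0.002 0 0 0 0"}}

```text
clock: 6.57
position: [0.5901, 0.1824, 0.0627]
tool_rot: [3.142, 0.0, 0.276]
force: [0.1, -0.1, 1.3]
grip_width: -0.0003
finger_force: 0.0
```

{"name": "send_rows", "arguments": {"plan": "0 0 0.001 0 0 0 0;0 0 0.001 0 0 0 0"}}

```text
clock: 6.73
position: [0.5902, 0.1824, 0.0618]
tool_rot: [-3.142, 0.0, 0.276]
force: [0.3, 1.3, 1.2]
grip_width: 0.0005
finger_force: 0.0
```

{"name": "send_rows", "arguments": {"plan": "0 0 0.001 0 0 0 0;0 0 0.001 0 0 0 0"}}

```text
clock: 6.9
position: [0.5904, 0.1825, 0.0616]
tool_rot: [3.142, -0.001, 0.276]
force: [-1.9, -2.2, 11.6]
grip_width: 0.0001
finger_force: 5.8
```

Contact at reported z 0.0617 on the bar top (0.100), so the real tips are 38 mm above the reported TCP. I rise, open, descend to tips at about 0.074 (reported 0.036), and grip.

{"name": "send_rows", "arguments": {"plan": "0 0 -0.02 0 0 0 0.05;0 0 -0.02 0 0 0 0.05;0 0 -0.02 0 0 0 0.05;0 0 -0.02 0 0 0 0.05;0 0 -0.02 0 0 0 0.05;0 0 -0.005 0 0 0 0.05;0 0 0.005 0 0 0 0.05;0 0 0.015 0 0 0 0.05;0 0 0.024 0 0 0 0.05;0 0 0.024 0 0 0 0.05"}}

```text
clock: 7.73
position: [0.589, 0.1821, 0.0347]
tool_rot: [3.141, 0.003, 0.276]
force: [-0.9, -0.5, 0.6]
grip_width: 0.0499
finger_force: 0.0
```

{"name": "send_rows", "arguments": {"plan": "0 0 0 0 0 0 0.03;0 0 0 0 0 0 0.02;0 0 0 0 0 0 0.01;0 0 0 0 0 0 0.005;0 0 0 0 0 0 0.005;0 0 0 0 0 0 0.005;0 0 0 0 0 0 0.005;0 0 0 0 0 0 0.005", "grip_force": 30}}

```text
clock: 8.4
position: [0.5902, 0.1837, 0.0377]
tool_rot: [-3.14, -0.001, 0.277]
force: [-2.8, 5.1, 3.2]
grip_width: 0.0134
finger_force: 32.2
```

{"name": "send_rows", "arguments": {"plan": "0 0 0 0 0 5 0.005;0 0 0 0 0 10 0.005;0 0 0 0 0 15 0.005;0 0 0 0 0 20 0.005;0 0 0 0 0 25 0.005;0 0 0 0 0 30 0.005;0 0 0 0 0 35 0.005;0 0 0 0 0 40 0.005;0 0 0 0 0 45 0.005;0 0 0 0 0 48 0.005"}}

```text
clock: 9.23
position: [0.5911, 0.183, 0.0384]
tool_rot: [-3.139, -0.001, -0.567]
force: [-2.8, 0.2, 14.9]
grip_width: 0.0135
finger_force: 54.0
```

{"name": "send_rows", "arguments": {"plan": "0 0 0 0 0 2 0.005;0 0 0 0 0 4 0.005;0 0 0 0 0 4 0.005;0 0 0 0 0 4 0.005"}}

```text
clock: 9.57
position: [0.5906, 0.1831, 0.0381]
tool_rot: [-3.14, -0.001, -0.631]
force: [-2.4, 1.1, 13.7]
grip_width: 0.0132
finger_force: 54.7
```

Run:
```python
from h import *
np.set_printoptions(precision=4,suppress=True)
s=observe();print(s["position"],s["tool_rot"],s["force"],s["moment"],s["grip_width"],s["qpos"])
```

```text
[0.5906 0.1831 0.0381] [-3.1402 -0.0007 -0.6314] [-2.3892  1.1411 13.7497] [0.2036 0.5765 0.2391] 0.013210756592701949 [-0.4764  0.708   0.1191  1.7385 -0.1203  0.7005 -2.4959]
```

Turned 0.907 rad. Release, rise and check.

{"name": "send_rows", "arguments": {"plan": "0 0 0 0 0 0 0.03;0 0 0 0 0 0 0.05;0 0 0 0 0 0 0.05;0 0 0 0 0 0 0.05;0 0 0 0 0 0 0.05;0 0 -0.02 0 0 0 0.05;0 0 -0.05 0 0 0 0.05;0 0 -0.08 0 0 0 0.05;0 0 -0.11 0 0 0 0.05;0 0 -0.14 0 0 0 0.05"}}

```text
clock: 10.4
position: [0.5899, 0.1823, 0.1784]
tool_rot: [3.141, 0.0, -0.632]
force: [-0.0, 0.4, 0.4]
grip_width: 0.0503
finger_force: 0.0
```

{"name": "send_rows", "arguments": {"plan": "0 0 -0.03 0 0 0 0.05;0 0 -0.04 0 0 0 0.02;0 0 -0.04 0 0 0 0;0 0 -0.04 0 0 0 0;0 0 -0.04 0 0 0 0"}}

```text
clock: 10.82
position: [0.5896, 0.1823, 0.2157]
tool_rot: [3.14, 0.001, -0.632]
force: [-0.1, 0.2, -1.4]
grip_width: 0.0018
finger_force: 0.0
```

Run:
```python
from h import *
np.set_printoptions(precision=4,suppress=True)
s=observe();print(s["clock"],s["position"],s["tool_rot"])
f=cam("wrist");im=f["color"][:,:,::-1].copy()
c=proj(f,[.591,.1825,.06])[0].astype(int);print(c)
a=cv2.resize(im[c[1]-50:c[1]+50,c[0]-50:c[0]+50],(560,560),interpolation=cv2.INTER_CUBIC);cv2.imwrite("pics/d2.png",a)
```

```text
10.8167 [0.5896 0.1823 0.2157] [ 3.1402  0.0009 -0.6315]
[252 170]
```

View pics/d2.png

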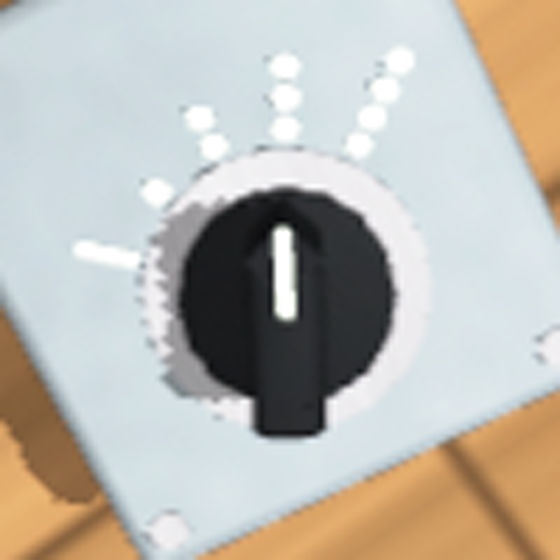

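The dial is clicked at three dots: the pointer line (285,320)→(283,230) is aligned with the three-dot row at (285,65–128). Now go over the lever pad with fingers shut.

{"name": "send_rows", "arguments": {"plan": "0.016 0.029 0 0 0 -5 0;0.032 0.058 0 0 0 -10 0;0.048 0.087 0 0 0 -15 0;0.064 0.116 0 0 0 -20 0;0.08 0.145 0 0 0 -25 0;0.096 0.174 0 0 0 -30 0;0.112 0.203 0 0 0 -35 0;0.128 0.231 0 0 0 -40 0;0.144 0.26 0 0 0 -45 0;0.16 0.289 0 0 0 -50 0"}}

```text
clock: 11.7
position: [0.5477, -0.1468, 0.2158]
tool_rot: [-3.141, 0.001, 0.245]
force: [0.2, -0.3, 0.6]
grip_width: 0.0002
finger_force: 0.0
```

```bash
cat > go.py <<'E'
from h import *
import sys
np.set_printoptions(precision=4,suppress=True)
t=np.array(eval(sys.argv[1]));s=observe();r=R.from_euler('xyz',s["tool_rot"])
print(s["position"],s["tool_rot"],s["force"])
print("tool shift",r.inv().apply(t[:3]-s["position"]),"rotvec deg",(r.inv()*R.from_euler('xyz',[np.pi,0,t[3]])).as_rotvec(degrees=True))
E
python3 go.py "[.5395,-.211,.15,.39]"
```

```text
[ 0.5477 -0.1468  0.2158] [-3.1409  0.0015  0.2454] [ 0.1608 -0.3001  0.5898]
tool shift [-0.0235  0.0604  0.0658] rotvec deg [-0.0474  0.0826 -8.285 ]
```

{"name": "send_rows", "arguments": {"plan": "-0.008 0.02 0.01 0 0 -4 0;-0.016 0.04 0.02 0 0 -8.3 0;-0.0235 0.0604 0.035 0 0 -8.3 0;-0.0235 0.0604 0.05 0 0 -8.3 0;-0.0235 0.0604 0.066 0 0 -8.3 0;-0.0235 0.0604 0.066 0 0 -8.3 0;-0.0235 0.0604 0.066 0 0 -8.3 0"}}

```text
clock: 12.28
position: [0.5395, -0.2093, 0.1499]
tool_rot: [-3.14, 0.002, 0.386]
force: [-0.7, -0.3, 1.1]
grip_width: -0.0002
finger_force: 0.0
```

```bash
cat > pad.py <<'E'
from h import *
f=cam("wrist");im=f["color"];hsv=cv2.cvtColor(im,cv2.COLOR_RGB2HSV)
c=proj(f,[.5435,-.2093,.122])[0];print("pad px",c)
for n in("scene","side"):
    g=cam(n);p=proj(g,np.array([[.5435,-.2093,.122],[.5395,-.211,.093]]));print(n,p.round(1).tolist())
E
python3 pad.py; python3 go.py "[.5395,-.211,.085,.39]"
```

```text
pad px [254.7824383  202.48990309]
scene [[198.2, 203.8], [198.7, 208.4]]
side [[245.7, 144.0], [247.1, 149.9]]
[ 0.5407 -0.2094  0.1517] [ 3.1411 -0.0007  0.3863] [-0.2753 -0.2703 -0.2209]
tool shift [-0.0018  0.001   0.0667] rotvec deg [ 0.0291 -0.0417 -0.2104]
```

{"name": "send_rows", "arguments": {"plan": "-0.001 0.001 0.015 0 0 0 0;-0.001 0.001 0.03 0 0 0 0;-0.001 0.001 0.045 0 0 0 0;-0.001 0.001 0.055 0 0 0 0;-0.001 0.001 0.06 0 0 0 0;-0.001 0.001 0.06 0 0 0 0"}}

```text
clock: 12.93
position: [0.5395, -0.2106, 0.0905]
tool_rot: [-3.141, 0.001, 0.386]
force: [0.1, 0.2, 0.1]
grip_width: 0.0
finger_force: 0.0
```

{"name": "send_rows", "arguments": {"plan": "0 0 0.002 0 0 0 0;0 0 0.004 0 0 0 0;0 0 0.006 0 0 0 0;0 0 0.008 0 0 0 0;0 0 0.01 0 0 0 0;0 0 0.012 0 0 0 0;0 0 0.012 0 0 0 0"}}

```text
clock: 13.52
position: [0.5396, -0.211, 0.0786]
tool_rot: [3.142, 0.0, 0.386]
force: [-0.4, -1.9, 1.8]
grip_width: -0.0002
finger_force: 1.3
```

{"name": "send_rows", "arguments": {"plan": "0 0 0.002 0 0 0 0;0 0 0.004 0 0 0 0;0 0 0.006 0 0 0 0;0 0 0.008 0 0 0 0;0 0 0.01 0 0 0 0;0 0 0.012 0 0 0 0;0 0 0.014 0 0 0 0;0 0 0.016 0 0 0 0;0 0 0.018 0 0 0 0;0 0 0.018 0 0 0 0"}}

```text
clock: 14.35
position: [0.5396, -0.2108, 0.0605]
tool_rot: [-3.141, 0.0, 0.386]
force: [-2.2, -1.4, 4.1]
grip_width: 0.0
finger_force: 2.3
```

{"name": "send_rows", "arguments": {"plan": "0 0 0.002 0 0 0 0;0 0 0.004 0 0 0 0;0 0 0.0055 0 0 0 0;0 0 0.0055 0 0 0 0;0 0 0.0055 0 0 0 0;0 0 0.0055 0 0 0 0"}}

```text
clock: 14.85
position: [0.5396, -0.2109, 0.0555]
tool_rot: [-3.142, 0.0, 0.386]
force: [-2.6, -1.4, 5.9]
grip_width: 0.0
finger_force: 2.6
```

```bash
python3 go.py "[.5395,-.211,.055,.386]"
python3 - <<'E'
from h import *
# arm tilt: grey arm/pad seen in side and scene: black-pad blob near its expected pixel
for n in("scene","side"):
    f=cam(n);im=f["color"];cv2.imwrite(f"pics/end_{n}.png",im[:,:,::-1])
s=observe();print(s["position"],s["force"],s["finger_force"])
E
```

```text
[ 0.5396 -0.2109  0.0555] [-3.1416  0.0002  0.3858] [-2.6378 -1.4467  5.8851]
tool shift [-0.0001  0.      0.0005] rotvec deg [-0.0022  0.0112 -0.0095]
[ 0.53956175 -0.21092874  0.05549847] [-4.48225226 -2.67370839  5.10559525] 2.6123537571402267
```

{"name": "send_rows", "arguments": {"plan": "0 0 0.0005 0 0 0 0;0 0 0.0005 0 0 0 0;0 0 0.0005 0 0 0 0;0 0 0.0005 0 0 0 0;0 0 0.0005 0 0 0 0;0 0 0.0005 0 0 0 0;0 0 0.0005 0 0 0 0;0 0 0.0005 0 0 0 0"}}

```text
clock: 15.62
position: [0.5396, -0.2109, 0.055]
tool_rot: [3.142, 0.0, 0.386]
force: [-4.2, -1.0, 4.8]
grip_width: 0.0002
finger_force: 2.7
```

Run:
```python
from h import *
np.set_printoptions(precision=4,suppress=True)
s=observe();print(s["clock"],s["position"],s["force"],s["finger_force"])
# dial white line still aligned + lever check from fixed views
f=cam("scene");g=cam("side")
for n,c,u in(("scene",f,[.591,.1825,.1]),("side",g,[.591,.1825,.1])):
    p=proj(c,u)[0].astype(int);h=c["color"][p[1]-12:p[1]+13,p[0]-12:p[0]+13].astype(int)
    # bright pixels on the dial top: direction of pointer line
    m=(h.min(2)>150);yx=np.argwhere(m)+[p[1]-12,p[0]-12]
    P=plane(c,yx[:,::-1]+.0,.1);d=P[:,:2]-[.591,.1825];r=np.hypot(*d.T);k=r<.018
    print(n,k.sum(),np.arctan2(d[k].mean(0)[1],d[k].mean(0)[0]) if k.any() else None)
```

```text
15.6167 [ 0.5396 -0.2109  0.055 ] [-4.2406 -0.9542  4.8022] 2.6812546007568017
scene 6 -1.279763825593755
side 1 0.5072189753407077
```

```bash
python3 -c "
from workcell import bot
print(bot.job_done())"
```

```text
the job is handed in; nothing more can be done
None
```

I turned the dial to three dots, then pressed the lever to half travel and handed the job in with the arm still holding it there (pad height about 93 mm from the tool position, about 5 N upward on the tool). I confirmed the dial by picture before pressing and didn't touch it afterwards, but my last numeric check of it was too noisy to count. I judged half travel from tool height and push force, not from a picture of the lever.

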